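Hold a glass cell in the light gauge

TASK

At the storeroom's inspection bench, first clear the steel sleeve out of the light gauge: stand it upright in the empty wooden tray, set down without dropping it. Then take the glass cell from the cork pad by its two frosted faces only, never touching the clear faces with the fingers, and hold it upright in the light path midway between lamp and receiver, square to it, so that the light goes in at one clear face and out at the other, through the middle of the cell's width and its lower half, clear of the gauge. Finish while still holding it there, motionless; do not drop or tip the cell over and do not disturb the three other parts on the bench.

Things in the scene. Friction and masses are not known exactly. Their poses are not given: they have to be found in the camera images.
- gauge: Grey light gauge fixed to the bench (place and yaw vary). Bed 90 (x) by 220 (y) by 12 mm thick; two towers 60 (x) by 30 (y) mm, tops 110 mm above the bench, centred 95 mm either side of the middle along y: lamp at +y, receiver at -y. On their inner faces two 28 mm round lens barrels face each other, 150 mm apart. Origin: centre of the underside; z up; the light runs along its y axis.
- beam (a point): The point on the light path midway between the two lenses, 85 mm above the gauge's underside (73 mm above its bed). Axes as the gauge: the light runs along y.
- sleeve: Loose plain steel sleeve (tube), 48 mm outside and 36 mm inside diameter, 105 mm tall, about 0.6 kg, standing upright on the gauge's bed between the towers, within 15 mm of the light path's midpoint along the light and within 8 mm across it, so it blocks the light. Origin: centre of its underside; z along its axis.
- tray: Empty open wooden tray fixed to the bench on one side of the gauge (left or right varies), 140 by 140 mm outside, 45 mm tall, walls and floor 8 mm thick. Origin: centre of the underside.
- tray_in (a point): Centre of the tray's inner floor (8 mm above the bench), axes as the tray's sides; the sleeve is to stand on this floor.
- pad: Cork pad fixed to the bench on the other side of the gauge, 130 by 130 mm, 5 mm thick; the cell stands on it. Origin: centre of the underside.
- cell: Loose empty glass cell (cuvette) upright on the cork pad, any yaw: 36 mm along x (between its two clear faces), 24 mm along y (between its two frosted faces), 60 mm tall, plus an 18 x 14 x 8 mm black stopper on top; about 90 g. Frosted faces: matt whitish, 34 mm wide; clear faces: see-through, 20 mm wide. Origin: centre of the underside; z up. A half turn makes no difference.
- window (a point): Point inside the cell on its axis, 24 mm above its underside, that the light path should pass through (along the cell's x axis). Axes as the cell.
- frost_a: The cell's frosted face at +y, part of the cell: a 34 x 60 mm matt plate whose outside is 12 mm from the cell's axis; to be gripped. Origin and axes as cell.
- frost_b: The cell's frosted face at -y, the like of frost_a, 12 mm from the cell's axis on the other side; to be gripped. Origin and axes as cell.
- clear_a: The cell's clear face at +x, part of the cell: 20 x 58 mm, its outside 18 mm from the cell's axis; fingers must not touch it. Origin and axes as cell.
- clear_b: The cell's clear face at -x, the like of clear_a; fingers must not touch it. Origin and axes as cell.
- clutch_ring: Bystander: loose cast ring lying flat beyond the work, 72 mm outside, 44 mm hole, 22 mm tall. Origin: centre of the underside.
- grease_jar: Bystander: loose closed grey jar with black cap, 60 mm diameter, 75 mm tall. Origin: centre of the underside.
- shift_fork: Bystander: loose brown cast shift fork lying flat, about 106 by 70 mm, 16 mm thick. Origin: on the underside, near the middle.

How it is judged:
On the way, in this order (a step that is already met when the one before it is completed fails the run):
1. the sleeve stands upright in the tray, let go (x of sleeve in the frame of tray_in between -0.045 and 0.045 m and y of sleeve in the frame of tray_in between -0.045 and 0.045 m and z of sleeve in the frame of tray_in between -0.006 and 0.008 m and angle between sleeve's own z axis and vertical below 0.12 rad and contact force between the fingers and sleeve below 0.1 N and linear speed of sleeve below 0.03 m/s), for 0.2 s.
2. the cell is held by both frosted faces, lifted at least 20 mm off the pad (contact force between the fingers and frost_a above 1 N and contact force between the fingers and frost_b above 1 N and z of cell in the frame of pad above 0.025 m), for 0.1 s.
At the end, for the whole second after the job is handed in: Sleeve at rest upright in the tray, let go; cell held only by its frosted faces, touching nothing else, still, upright (7 deg), clear faces square to the light (8 deg), window within 8 mm of the light path sideways, 11 mm in height, 25 mm of midway along it (all of step 1 and contact force between the fingers and frost_a above 1 N and contact force between the fingers and frost_b above 1 N and x of window in the frame of beam between -0.008 and 0.008 m and z of window in the frame of beam between -0.011 and 0.011 m and y of window in the frame of beam between -0.025 and 0.025 m and angle between the x axis of cell and the y axis of gauge, either way round below 0.14 rad and angle between cell's own z axis and vertical below 0.12 rad and linear speed of cell below 0.02 m/s and contact force between cell and gauge below 0.1 N and contact force between cell and sleeve below 0.1 N); the arm keeps its last pose, push and grip.
It fails at once if the fingers touch a clear face of the cell (contact force between the fingers and clear_a above 0.5 N or contact force between the fingers and clear_b above 0.5 N).
It fails at once if the cell is tipped over (more than 35 degrees) (angle between cell's own z axis and vertical above 0.6 rad).
It fails at once if the sleeve is dropped (moving faster than 0.6 m/s with no finger on it) (linear speed of sleeve above 0.6 m/s and contact force between the fingers and sleeve below 0.01 N).
It fails at once if the cell is dropped (moving faster than 0.6 m/s with no finger on it) (linear speed of cell above 0.6 m/s and contact force between the fingers and cell below 0.01 N).
It fails at once if a bystander part is moved by more than 15 mm (distance of any of clutch_ring, grease_jar, shift_fork from where it was at the start of the episode above 0.015 m).
It also fails if it takes over 61 s, if anything falls off the work surface, if the arm or the gripper's body presses on something with over 40 N, if the wrist force passes 120 N, or if a joint passes its speed limit or range.

ROBOT

A 6-joint arm with a two-finger parallel gripper is mounted at the origin on the work surface. World frame = base frame: x ahead of the robot, y to its left, z up, the work surface at z = 0. Lengths are in m, angles in rad, forces in N, time in s.
With the tool pointing down it reaches from about 0.375 to 0.825 m from the base axis. Payload 5.5 kg.
Tool frame: the origin (TCP) lies between the finger pads; the fingertips stand 25 mm ahead of it and the grasp point (between the pads) lies 6 mm ahead of it; x points along the fingers, y is the direction in which the jaws open and shut, and the axes are right-handed (so a half turn about x gives the same grasp; the last joint's range is limited). The gripper opens to 85 mm and grips with 20 to 120 N. Pads are 22 mm wide; open, the fingers measure 114 mm over their backs; the gripper's body (76 mm by 85 mm) begins 54 mm behind the grasp point. The pads swing forward as they close: fully open they stand 13 mm farther back than shut.
Start: joints at [1.283, 0.314, -0.047, 1.21, 0, 1.571], TCP at [0.17, 0.575, 0.256] pointing down, gripper open.
Joint ranges: [-2.67, 2.67], [-0.69, 1.73], [-1.03, 1.25], [-2.08, 2.16], [-1.42, 1.45], [-3.14, 3.14]. Speed limits (rad/s): [2.39, 2.39, 3.01, 3.14, 3.14, 3.14].

INTERFACE

Orientations are given as a rotation vector (axis times angle).
In Python, from plant import observe, read_camera, get_calibration, sign_off, find_in, trace, spot_point gives the robot as it stands.
- The arm moves only by the shell command python3 -m pendant 'ROWS' [OPENING] [FORCE]. ROWS is JSON, a list that holds one entry, the list of rows, each a list of 4 numbers: the shift along the tool's x, y, z in m, then the turn about the tool's x in rad. In form: [[[tx, ty, tz, roll], ...]]. A call has 1 to 10 rows; each row shifts and turns the pose as measured when the row begins, along the tool's axes as they then stand; what a row does not reach is not made up. A row lasts 1/10 s, in which the tool goes at most 50 mm and 8.59 degrees, less where a joint would pass 70% of its speed; a pose out of reach is approached as far as the arm can. A call is refused whole if a number of a shift passes 0.05 or a number of a turn 0.15, either way. A call with a gripper value outside its range is refused whole. OPENING is the finger opening in m, from 0 to 0.0854, set as the call begins (- or left out, the last holds). The fingers move at their own pace and stop on an object; FORCE is the grip in N (left out, the last holds). Time passes only in rows, so rows that do not move let the fingers close. It gives the time, the measured TCP pose, the force and the opening at its end, in the units of the state.
- observe(): the state, without advancing time (a new reading comes with each control period).
- read_camera(name): name is "scene" or "top"; returns the picture (384x512x3 uint8, red, green, blue); there is no depth.
- get_calibration(name): a dict with "vfov" (degrees; the focal length in pixels is half the picture's height over the tangent of half this angle, whatever the lens; pixels are square), "cx", "cy" (the principal point, pixels), "eye" and "attitude" of the camera in the world. Camera axes: x right, y down, z forward; pixel columns grow to the right and rows downward; lengths in m; the calibration is good to about 2 mm. A picture is of the moment at which its call begins. get_calibration takes no time and is no camera call.
- sign_off(): hands the job in, once; it reports no verdict.
Trained networks look in the newest picture that a camera, given by its name, has taken for a name from the list of things; names that differ only in an ending like _2 or _b are one class to them, and where a whole thing is asked for, a point or a joint stands for the part that bears it (a point fixed in the world has none). Each returns a list of dicts, best first, with "confidence" (0 to 1); they miss things now and then, are a little off and sometimes report something else, mostly with a low value. They report only what shows in the picture. A call takes as long as a camera call.
- find_in(camera, target): "rect" ([centre column, centre row, width, height] in pixels, round what is visible of it).
- trace(camera, target): "region" (384x512 bool, what is visible of it) and "rect" ([centre column, centre row, width, height] in pixels, round what is visible of it).
- spot_point(camera, target): "centre" ([column, row] in pixels: a listed point, or the origin of a listed thing).
The state is a dict: "t": time; "joint_positions": joint angles; "joint_velocities": joint speeds; "joint_efforts": joint torques, N m; "eef_pos": TCP position; "tool_rot": TCP orientation; "contact_force": force on the tool from outside, world axes, zero at the start; "wrist_torque": the same for the moment, N m; "grip_width": finger opening in m.
Only numpy, scipy, OpenCV 4.12 (cv2) and the standard library are available. Lean on these libraries where they do the work, as an engineer would, in place of code of your own. Each camera call takes 0.05 s, during which the arm holds its last target. There are 200 camera calls.

## Working session

There is one attempt and no reset: what is moved stays moved. The work goes in short steps, Python scripts to look and compute and a shell command to move; the robot and the scene stay as the last step left them, time stands still between calls to the robot, and variables do not carry over. Pictures are saved under pics/ and viewed, about 8 in all and at most 12, crops included, and the job is handed in when it is done.

```bash
mkdir -p pics; ls
python3 - <<'E'
from plant import *
import cv2
for n in("top","scene"):
    im=read_camera(n); cv2.imwrite(f"pics/{n}0.png",im[:,:,::-1]); print(n,get_calibration(n))
print(observe())
for n in ("top","scene"):
  for t in("gauge","beam","sleeve","tray","tray_in","pad","cell","window","clutch_ring","grease_jar","shift_fork"):
    r=spot_point(n,t); print(n,t,[(d["centre"],round(d["confidence"],2)) for d in r[:2]])
E
```

```text
pics
top {'vfov': 55.296584544444364, 'cx': 260.33090001814276, 'cy': 197.87642250672832, 'eye': array([ 0.51237642, -0.0026839 ,  0.98257524]), 'attitude': array([-2.13886444,  2.19626693, -0.08750237])}
scene {'vfov': 56.07296075702707, 'cx': 261.890916151351, 'cy': 192.22847976263407, 'eye': array([ 1.16435217, -0.47806867,  0.66424119]), 'attitude': array([-2.0443718 , -0.99652725,  0.46863311])}
{'t': 0.1, 'joint_positions': array([ 1.28302165e+00,  3.14147860e-01, -4.79668448e-02,  1.21020710e+00,
       -4.78499894e-05,  1.57083563e+00]), 'joint_velocities': array([-0.00181994, -0.00096472,  0.0029668 , -0.00062045,  0.00059568,
       -0.00094809]), 'joint_efforts': array([-3.44947375e-04, -5.40768921e+01,  3.40541017e+01,  1.11801072e-02,
       -5.12035990e-05, -1.68938664e-05]), 'eef_pos': array([0.17016956, 0.57486327, 0.25553059]), 'tool_rot': array([ 0.2247183 ,  1.55913642, -0.22710735]), 'contact_force': array([-0.18496979,  0.25396498,  0.13708476]), 'wrist_torque': array([0.03628248, 0.03636313, 0.01800562]), 'grip_width': 0.08526868240171895}
top gauge [([260.0, 21
[... 216 characters left out ...]
, 0.84)]
top pad [([136.7, 241.2], 0.96)]
top cell [([134.4, 239.3], 0.62)]
top window [([129.1, 234.0], 0.72)]
top clutch_ring [([135.8, 245.6], 0.65), ([174.2, 138.5], 0.64)]
top grease_jar [([242.9, 134.4], 0.64)]
top shift_fork [([365.3, 136.0], 0.63)]
scene gauge [([260.1, 210.7], 0.92)]
scene beam [([262.1, 187.4], 0.67), ([147.6, 261.5], 0.3)]
scene sleeve [([257.0, 205.1], 0.55)]
scene tray [([146.1, 261.5], 0.55)]
scene tray_in [([146.8, 261.4], 0.58)]
scene pad [([323.9, 160.7], 0.69)]
scene cell [([328.2, 158.2], 0.71)]
scene window [([330.4, 155.7], 0.8)]
scene clutch_ring [([372.2, 213.5], 0.64)]
scene grease_jar [([326.2, 246.5], 0.63)]
scene shift_fork [([213.0, 316.9], 0.87)]
```

Run:
```python
import cv2
a=cv2.imread("pics/top0.png")[70:330,60:460]
cv2.imwrite("pics/top0c.png",cv2.resize(a,(800,520),interpolation=cv2.INTER_CUBIC))
a=cv2.imread("pics/scene0.png")[90:350,80:480]
cv2.imwrite("pics/scene0c.png",cv2.resize(a,(800,520),interpolation=cv2.INTER_CUBIC))
```

```text
(no output)
```

View pics/top0c.png

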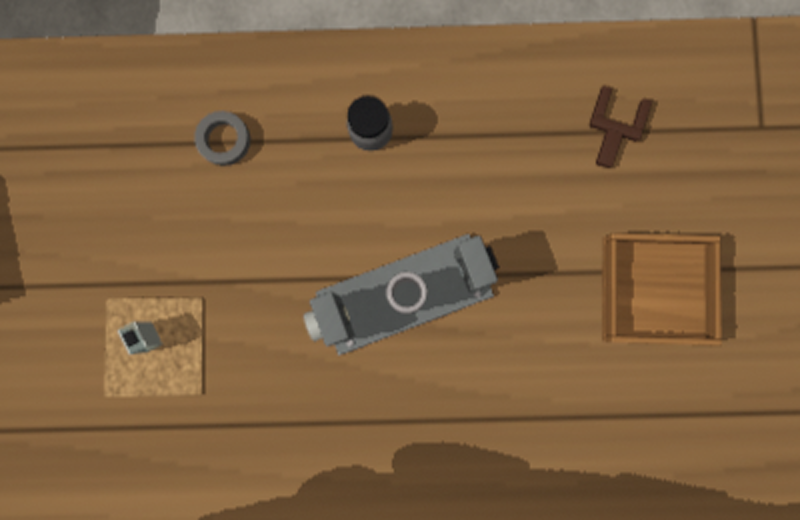

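View pics/scene0c.png

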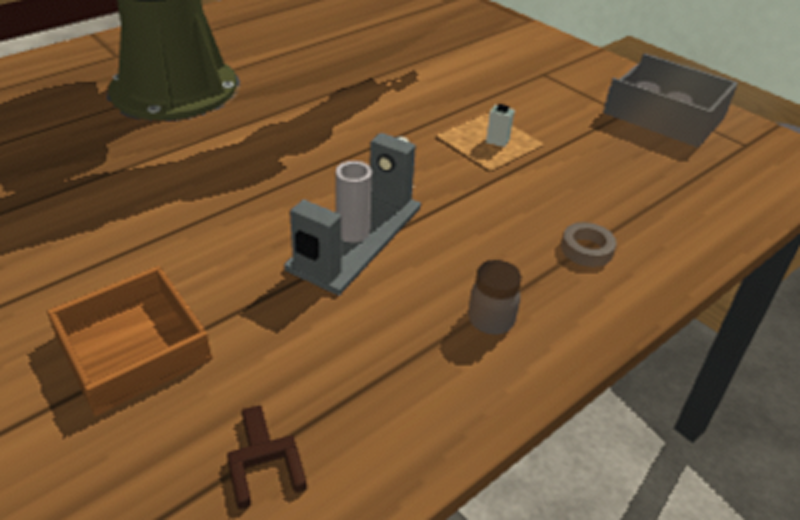

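The top view shows the pad with the cell at left (pixel ~(130,238)), the gauge with the sleeve in the middle (263,215) and the tray at right (391,213). The bystanders sit farther out, at the top. The scene view agrees. Next I fit models to the traced regions in both cameras.

```bash
cat > h.py <<'E'
import numpy as np, cv2
from plant import *
from scipy.spatial.transform import Rotation as R
from scipy.optimize import minimize
S=4
CAL={n:get_calibration(n) for n in("top","scene")}
def proj(n,P):
    c=CAL[n]; q=(np.atleast_2d(P)-c["eye"])@R.from_rotvec(c["attitude"]).as_matrix()
    f=192/np.tan(np.radians(c["vfov"]/2)); return q[:,:2]/q[:,2:]*f+[c["cx"],c["cy"]]
def back(n,uv,z):
    c=CAL[n]; f=192/np.tan(np.radians(c["vfov"]/2))
    d=R.from_rotvec(c["attitude"]).as_matrix()@np.array([(uv[0]-c["cx"])/f,(uv[1]-c["cy"])/f,1]); return c["eye"]+d*(z-c["eye"][2])/d[2]
def box(cx,cy,z0,lx,ly,h): return np.array([[cx+a*lx/2,cy+b*ly/2,z0+k*h] for a in(-1,1) for b in(-1,1) for k in(0,1)])
def cyl(r,h,z0=0): t=np.linspace(0,2*np.pi,40); return np.array([[r*np.cos(a),r*np.sin(a),z] for a in t for z in(z0,z0+h)])
M={"gauge":[box(0,0,0,.09,.22,.012),box(0,.095,0,.06,.03,.11),box(0,-.095,0,.06,.03,.11)],
"sleeve":[cyl(.024,.105,.012)],"tray":[box(0,0,0,.14,.14,.045)],"pad":[box(0,0,0,.13,.13,.005)],
"cell":[box(0,0,.005,.036,.024,.06),box(0,0,.065,.018,.014,.008)]}
def place(P,p): c,s=np.cos(p[2]),np.sin(p[2]); return P@np.array([[c,s,0],[-s,c,0],[0,0,1]])+[p[0],p[1],0]
def mask(n,parts,p,S=S):
    m=np.zeros((384*S,512*S),np.uint8)
    for P in parts:
        uv=proj(n,place(P,p)); h=cv2.convexHull(((uv+.5)*S-.5).astype(np.float32))
        cv2.fillConvexPoly(m,np.round(h*16).astype(np.int32),1,shift=4)
    return m>0
def fit(regs,parts,p0,extra={}):
    big={n:cv2.resize(r.astype(np.float32),None,fx=S,fy=S)>.5 for n,r in regs.items()}
    def cost(p):
        c=0
        for n,b in big.items():
            m=mask(n,parts,p)
            if n in extra: k=~extra[n]; m=m&k; b=b&k
            c-= (m&b).sum()/(m|b).sum()
        return c/len(big)
    best=None
    for y in p0[2] if np.ndim(p0[2]) else [p0[2]]:
        q=np.array([p0[0],p0[1],y]); r=minimize(cost,q,method="Nelder-Mead",options=dict(initial_simplex=q+np.array([[0,0,0],[.01,0,0],[0,.01,0],[0,0,.15]]),xatol=2e-4,fatol=1e-4,maxiter=90))
        if best is None or r.fun<best.fun: best=r
    return best
E
cat > m.py <<'E'
from h import *
np.set_printoptions(precision=4,suppress=True)
reg={}
for n in CAL:
    read_camera(n)
    for t in M:
        r=trace(n,t); print(n,t,[(np.round(d["rect"]),round(d["confidence"],2),d["region"].sum()) for d in r[:3]])
        reg[n,t]=[(d["region"],d["confidence"],d["rect"]) for d in r]
import pickle; pickle.dump(reg,open("reg.pkl","wb"))
E
python3 m.py; python3 -c "
from h import *
print(R.from_rotvec(CAL['top']['attitude']).as_matrix().round(3))
for t,uv,z in(('beam',(264,217),.085),('tray',(386,213.5),.008),('pad',(136.7,241.2),.005),('cell',(130,238),.06)): print(t,back('top',uv,z).round(3))"
```

```text
top gauge [(array([262., 217.,  99.,  60.]), 0.77, np.int64(3015))]
top sleeve [(array([265., 213.,  21.,  24.]), 0.76, np.int64(170)), (array([129., 239.,  23.,  20.]), 0.67, np.int64(251)), (array([135., 238.,  10.,  12.]), 0.5, np.int64(98))]
top tray [(array([243., 133.,  22.,  29.]), 0.57, np.int64(545)), (array([392., 215.,  61.,  56.]), 0.56, np.int64(3312))]
top pad [(array([137., 243.,  51.,  49.]), 0.87, np.int64(2151))]
top cell [(array([132., 239.,  19.,  16.]), 0.67, np.int64(255))]
scene gauge [(array([256., 199.,  67.,  82.]), 0.65, np.int64(2396))]
scene sleeve [(array([257., 188.,  18.,  37.]), 0.98, np.int64(629))]
scene tray [(array([145., 263.,  81.,  70.]), 0.88, np.int64(3700))]
scene pad [(array([326., 162.,  53.,  32.]), 0.92, np.int64(657)), (array([258., 199.,  66.,  82.]), 0.66, np.int64(2515))]
scene cell [(array([331., 154.,  13.,  22.]), 0.49, np.int64(226))]
[[-0.026 -0.995  0.093]
 [-1.     0.027  0.011]
 [-0.014 -0.093 -0.996]]
beam [ 0.549 -0.     0.085]
tray [ 0.553 -0.323  0.008]
pad [0.497 0.34  0.005]
cell [0.506 0.338 0.06 ]
```

```bash
cat > f.py <<'E'
from h import *; import pickle
np.set_printoptions(precision=4,suppress=True)
reg=pickle.load(open("reg.pkl","rb"))
pick={t:{n:reg[n,t][0][0] for n in CAL} for t in M}
pick["tray"]["top"]=reg["top","tray"][1][0]
K=np.ones((9,9),np.uint8)
slv={n:cv2.dilate(cv2.resize((reg[n,"sleeve"][0][0]).astype(np.uint8),None,fx=S,fy=S),K)>0 for n in CAL}
cm={n:cv2.dilate(cv2.resize((pick["cell"][n]).astype(np.uint8),None,fx=S,fy=S),K)>0 for n in CAL}
P0={"gauge":(.54,0,[-.2,.2,.35]),"sleeve":(.549,0,0),"tray":(.553,-.323,0.03),"pad":(.497,.34,0.03),"cell":(.505,.335,[0,.5,1,1.6,2.1,2.6])}
im={n:cv2.imread(f"pics/{n}0.png") for n in CAL}
out={}
for t in ("gauge","tray","pad","cell"):
    ex={"gauge":slv,"pad":cm}.get(t,{})
    for cams in (["top","scene"],["top"],["scene"]):
        r=fit({n:pick[t][n] for n in cams},M[t],P0[t],ex); print(t,cams,r.x,round(r.fun,3))
        if len(cams)==2: out[t]=r.x
r=fit({"scene":pick["sleeve"]["scene"]},M["sleeve"],(.549,0,0)); print("sleeve",r.x,r.fun)
g=reg["top","sleeve"][0]; print("ring top centre",back("top",g[2][:2],.117)); out["sleeve"]=r.x
pickle.dump(out,open("out.pkl","wb"))
for n in CAL:
    a=cv2.resize(im[n],None,fx=S,fy=S,interpolation=cv2.INTER_CUBIC)
    for t in out:
        for P in M[t]:
            h=cv2.convexHull(((proj(n,place(P,out[t]))+.5)*S).astype(np.int32)); cv2.polylines(a,[h],True,(0,0,255) if t!="cell" else (0,255,0),1)
    cv2.imwrite(f"pics/ov_{n}.png",a)
a=cv2.imread("pics/ov_top.png"); b=cv2.imread("pics/ov_scene.png")
cv2.imwrite("pics/ov1.png",np.vstack([np.hstack([a[720:1020,850:1250],a[820:1120,330:730]]),np.hstack([b[600:900,830:1230],b[500:800,1130:1530]])]))
E
python3 f.py
```

```text
gauge ['top', 'scene'] [0.5543 0.0037 0.3419] -0.934
gauge ['top'] [0.5542 0.0049 0.3417] -0.931
gauge ['scene'] [0.5533 0.0028 0.3516] -0.944
tray ['top', 'scene'] [ 0.551  -0.3293 -0.0432] -0.966
tray ['top'] [ 0.551  -0.3282 -0.048 ] -0.979
tray ['scene'] [ 0.5508 -0.331  -0.0478] -0.976
pad ['top', 'scene'] [0.4929 0.3393 0.0003] -0.931
pad ['top'] [0.4932 0.3407 0.001 ] -0.963
pad ['scene'] [ 0.4904  0.3377 -0.0242] -0.925
cell ['top', 'scene'] [0.5044 0.3453 0.5275] -0.869
cell ['top'] [0.5062 0.3472 3.6189] -0.912
cell ['scene'] [0.5044 0.3422 0.7509] -0.92
sleeve [ 0.5522 -0.0027  0.0493] -0.8900221729490022
ring top centre [ 0.5567 -0.0028  0.117 ]
```

View pics/ov1.png

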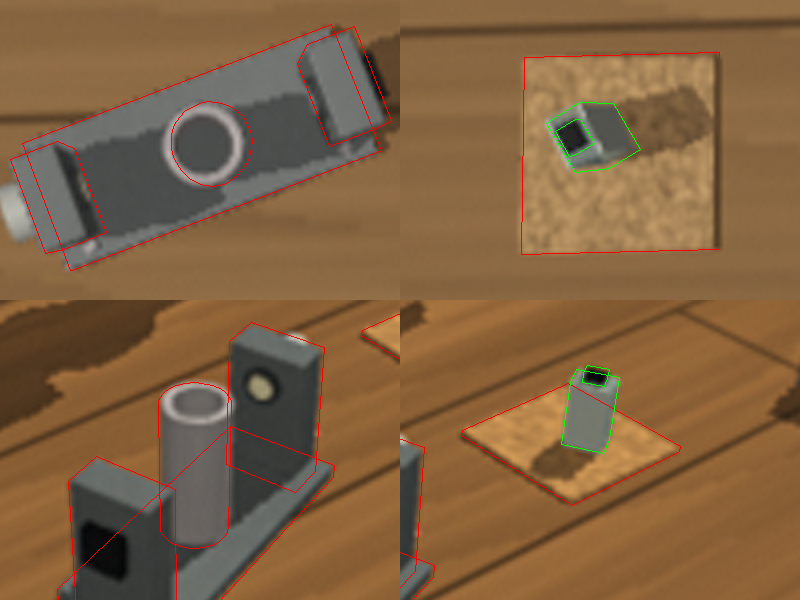

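The overlays agree within about 2 mm; only the cell's yaw is still rough, and I will refine it later. Sleeve first.

```bash
cat > go.py <<'E'
import sys; from plant import observe; import numpy as np
from scipy.spatial.transform import Rotation as R
np.set_printoptions(precision=4,suppress=True)
# go.py x y z jawangle : remaining shift (in tool axes) and roll mod pi
s=observe(); A=R.from_rotvec(s["tool_rot"]).as_matrix(); x,y,z,j=map(float,sys.argv[1:5])
print("t",round(s["t"],2),"pos",s["eef_pos"],"tilt",np.degrees(np.arccos(-A[2,0])).round(2),"j",s["joint_positions"],"F",s["contact_force"],"w",round(s["grip_width"],4))
ja=np.arctan2(A[1,1],A[0,1]); r=-(j-ja); r=(r+np.pi/2)%np.pi-np.pi/2
print("jaw",ja.round(4),"roll needed",r.round(4),"or",(r-np.sign(r)*np.pi).round(4))
d=np.array([x,y,z])-s["eef_pos"]; print("shift now",A.T@d)
for q in (r,r-np.sign(r)*np.pi): print("shift after roll",q.round(3),(A@R.from_rotvec([q,0,0]).as_matrix()).T@d)
E
python3 go.py .554 -.003 .256 .342
```

```text
t 1.8 pos [0.1703 0.5753 0.2563] tilt 0.0 j [ 1.283   0.3135 -0.0471  1.2102 -0.      1.5708] F [ 0.2677  0.5942 -0.3343] w 0.0857
jaw 1.2829 roll needed 0.9409 or -2.2006
shift now [ 0.0003 -0.4456  0.5321]
shift after roll 0.941 [0.0003 0.1675 0.6735]
shift after roll -2.201 [ 0.0003 -0.1675 -0.6735]
```

```bash
python3 -m pendant '[[[0,0,0,0.1345],[0,0,0,0.1345],[0,0,0,0.1345],[0,0,0,0.1345],[0,0,0,0.1345],[0,0,0,0.1345],[0,0,0,0.1345]]]' 0.0854 60
python3 -m pendant '[[[0,0.01,0.04,0],[0,0.01,0.04,0],[0,0.01,0.04,0],[0,0.01,0.04,0],[0,0.01,0.04,0],[0,0.01,0.04,0],[0,0.01,0.04,0],[0,0.01,0.04,0],[0,0.01,0.04,0],[0,0.01,0.04,0]]]'
python3 go.py .554 -.003 .256 .342
```

```text
t: 2.5
eef_pos: [0.1703, 0.5753, 0.2563]
tool_rot: [0.982, 1.338, -0.982]
contact_force: [-0.2, 0.1, -0.5]
grip_width: 0.085
t: 3.5
eef_pos: [0.3904, 0.2159, 0.2559]
tool_rot: [0.982, 1.34, -0.972]
contact_force: [1.2, 0.4, -0.4]
grip_width: 0.0854
t 3.5 pos [0.3904 0.2159 0.2559] tilt 0.32 j [ 0.5037  0.0199 -0.3996  1.1462  0.0021  1.7633] F [ 1.1778  0.4126 -0.3977] w 0.0854
jaw 0.3112 roll needed -0.0308 or 3.1108
shift now [-0.0004  0.0888  0.2585]
shift after roll -0.031 [-0.0004  0.0808  0.2611]
shift after roll 3.111 [-0.0004 -0.0808 -0.2611]
```

```bash
python3 -m pendant '[[[0,0.012,0.037,0],[0,0.012,0.037,0],[0,0.012,0.037,0],[0,0.012,0.037,0],[0,0.012,0.037,0],[0,0.012,0.037,0],[0,0.008,0.037,0],[0,0,0,0]]]'
python3 go.py .554 -.003 .256 .342
```

```text
t: 4.3
eef_pos: [0.5534, -0.0211, 0.2573]
tool_rot: [0.989, 1.333, -0.973]
contact_force: [0.3, 1.1, -0.9]
grip_width: 0.0853
t 4.3 pos [ 0.5534 -0.0211  0.2573] tilt 0.61 j [-0.0409  0.2184 -0.1698  1.1732  0.0051  1.2248] F [ 0.3164  1.0804 -0.8938] w 0.0853
jaw 0.3051 roll needed -0.0369 or 3.1047
shift now [ 0.0013  0.006  -0.017 ]
shift after roll -0.037 [ 0.0013  0.0066 -0.0168]
shift after roll 3.105 [ 0.0013 -0.0066  0.0168]
```

```bash
python3 -m pendant '[[[0,0.003,-0.008,-0.037],[0,0.003,-0.008,0],[0,0,0,0],[0.03,0,0,0],[0.03,0,0,0],[0,0,0,0]]]'
python3 go.py .554 -.003 .095 .342
```

```text
t: 4.9
eef_pos: [0.5532, 0.0032, 0.1976]
tool_rot: [0.955, 1.349, -0.936]
contact_force: [-1.2, 0.0, 0.1]
grip_width: 0.0856
t 4.9 pos [0.5532 0.0032 0.1976] tilt 0.76 j [ 0.0022  0.2474 -0.2717  1.04    0.0064  1.2212] F [-1.2464  0.0242  0.1127] w 0.0856
jaw 0.3518 roll needed 0.0098 or -3.1318
shift now [ 0.1026 -0.0027  0.0063]
shift after roll 0.01 [ 0.1026 -0.0027  0.0063]
shift after roll -3.132 [ 0.1026  0.0027 -0.0063]
```

```bash
python3 -m pendant '[[[0,-0.002,0.005,0.01],[0,0,0,0],[0.025,0,0,0],[0.025,0,0,0],[0.02,0,0,0],[0,0,0,0]]]'
python3 go.py .554 -.003 .095 .342
python3 - <<'E'
from h import *
for n in CAL: cv2.imwrite(f"pics/{n}1.png",read_camera(n)[:,:,::-1])
a=cv2.imread("pics/top1.png")[160:270,200:330];b=cv2.imread("pics/scene1.png")[110:240,190:320]
cv2.imwrite("pics/g1.png",np.hstack([cv2.resize(a,(400,400),interpolation=2),cv2.resize(b,(400,400),interpolation=2)]))
E
```

```text
t: 5.5
eef_pos: [0.5588, -0.0002, 0.1352]
tool_rot: [0.966, 1.336, -0.934]
contact_force: [-0.7, -0.1, -0.7]
grip_width: 0.0853
t 5.5 pos [ 0.5588 -0.0002  0.1352] tilt 1.44 j [-0.0039  0.2965 -0.3587  0.8913  0.0065  1.2229] F [-0.6803 -0.0593 -0.6984] w 0.0853
jaw 0.3441 roll needed 0.0021 or -3.1395
shift now [ 0.04   -0.0064  0.001 ]
shift after roll 0.002 [ 0.04   -0.0064  0.001 ]
shift after roll -3.139 [ 0.04    0.0064 -0.001 ]
```

View pics/g1.png

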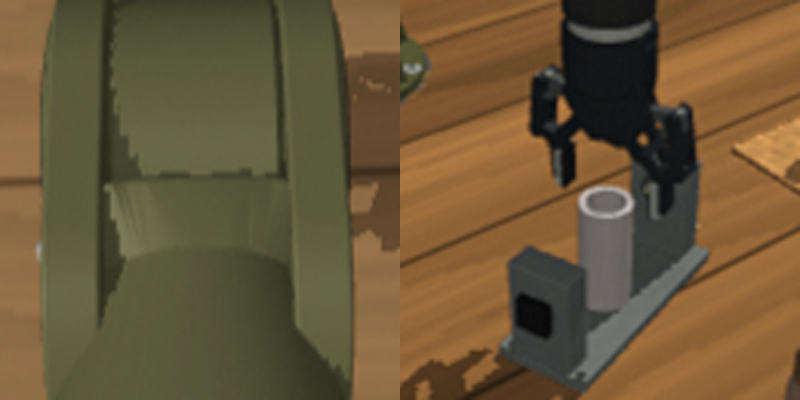

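The top view is hidden by the arm. In the scene crop the open fingers straddle the sleeve from above, at about (600,190), and are clear of the towers. I go on down.

```bash
python3 -m pendant '[[[0.012,-0.003,0,0],[0.012,-0.003,0,0],[0.01,0,0,0],[0.005,0,0,0],[0,0,0,0]]]'
python3 go.py .554 -.003 .095 .342
```

```text
t: 6.1
eef_pos: [0.5582, -0.0023, 0.0993]
tool_rot: [0.969, 1.328, -0.928]
contact_force: [-0.1, 0.7, -1.2]
grip_width: 0.0857
t 6.1 pos [ 0.5582 -0.0023  0.0993] tilt 1.98 j [-0.0078  0.3237 -0.4134  0.7996  0.0066  1.2193] F [-0.0991  0.6695 -1.1947] w 0.0857
jaw 0.3439 roll needed 0.0019 or -3.1397
shift now [ 0.0042 -0.0043 -0.0008]
shift after roll 0.002 [ 0.0042 -0.0043 -0.0008]
shift after roll -3.14 [0.0042 0.0043 0.0008]
```

```bash
python3 -m pendant '[[[0.003,-0.004,0,0],[0,0,0,0]]]'
python3 -m pendant '[[[0,0,0,0],[0,0,0,0],[0,0,0,0],[0,0,0,0],[0,0,0,0],[0,0,0,0],[0,0,0,0],[0,0,0,0]]]' 0.03 60
python3 go.py .554 -.003 .095 .342
```

```text
t: 6.3
eef_pos: [0.5541, -0.0037, 0.0957]
tool_rot: [0.969, 1.328, -0.929]
contact_force: [0.8, -0.1, 0.1]
grip_width: 0.0853
t: 7.1
eef_pos: [0.5538, -0.0042, 0.0966]
tool_rot: [0.968, 1.328, -0.93]
contact_force: [-1.0, -0.3, -0.4]
grip_width: 0.0471
t 7.1 pos [ 0.5538 -0.0042  0.0966] tilt 1.92 j [-0.0106  0.3199 -0.426   0.7917  0.0055  1.2166] F [-0.9928 -0.3336 -0.4343] w 0.0471
jaw 0.3437 roll needed 0.0017 or -3.1399
shift now [ 0.0016  0.0006 -0.0011]
shift after roll 0.002 [ 0.0016  0.0006 -0.0011]
shift after roll -3.14 [ 0.0016 -0.0006  0.0011]
```

```bash
python3 -m pendant '[[[-0.01,0,0,0],[-0.02,0,0,0],[-0.025,0,0,0],[-0.025,0,0,0],[-0.025,0,0,0],[-0.025,0,0,0],[-0.01,0,0,0],[0,0,0,0]]]'
python3 go.py .551 -.329 .235 .342
```

```text
t: 7.9
eef_pos: [0.5442, -0.0044, 0.2391]
tool_rot: [0.964, 1.339, -0.936]
contact_force: [-0.7, 0.1, -5.3]
grip_width: 0.0469
t 7.9 pos [ 0.5442 -0.0044  0.2391] tilt 1.25 j [-0.0117  0.1995 -0.2355  1.1148  0.0063  1.2149] F [-0.6827  0.0607 -5.3179] w 0.0469
jaw 0.3442 roll needed 0.0022 or -3.1393
shift now [ 0.0022 -0.1032  0.3078]
shift after roll 0.002 [ 0.0022 -0.1025  0.308 ]
shift after roll -3.139 [ 0.0022  0.1025 -0.308 ]
```

```bash
python3 -m pendant '[[[0,-0.005,0.015,0],[0,-0.01,0.03,0],[0,-0.012,0.036,0],[0,-0.012,0.036,0],[0,-0.012,0.036,0],[0,-0.012,0.036,0],[0,-0.012,0.036,0],[0,-0.01,0.03,0],[0,-0.005,0.015,0],[0,0,0,0]]]'
python3 go.py .551 -.329 .095 .342
```

```text
t: 8.9
eef_pos: [0.5426, -0.3026, 0.2193]
tool_rot: [0.96, 1.361, -0.944]
contact_force: [1.0, 1.0, -4.9]
grip_width: 0.0468
t 8.9 pos [ 0.5426 -0.3026  0.2193] tilt 0.68 j [-0.5136  0.3745 -0.0463  1.1564  0.01    0.7114] F [ 1.0224  1.0002 -4.8548] w 0.0468
jaw 0.3457 roll needed 0.0037 or -3.1379
shift now [ 0.124  -0.0015  0.0291]
shift after roll 0.004 [ 0.124  -0.0014  0.0291]
shift after roll -3.138 [ 0.124   0.0014 -0.0291]
```

```bash
python3 -m pendant '[[[0,-0.001,0.015,0],[0,0,0.012,0],[0.015,0,0,0],[0.02,0,0,0],[0.02,0,0,0],[0.015,0,0,0],[0.01,0,0,0],[0,0,0,0]]]'
python3 go.py .551 -.329 .093 .342
```

```text
t: 9.7
eef_pos: [0.5527, -0.3275, 0.133]
tool_rot: [0.957, 1.366, -0.94]
contact_force: [-0.4, 0.4, -5.8]
grip_width: 0.0471
t 9.7 pos [ 0.5527 -0.3275  0.133 ] tilt 0.86 j [-0.5402  0.4697 -0.1072  1.004   0.0111  0.6799] F [-0.4374  0.4135 -5.8007] w 0.0471
jaw 0.3506 roll needed 0.0086 or -3.133
shift now [ 0.04   -0.0022  0.0014]
shift after roll 0.009 [ 0.04   -0.0022  0.0014]
shift after roll -3.133 [ 0.04    0.0022 -0.0014]
```

Sleeve underside is about 41 mm above the tray floor. I lower it slowly until the force drops.

```bash
python3 -m pendant '[[[0.01,0,0,0],[0.01,-0.001,0,0],[0.008,0,0,0],[0.006,0,0,0],[0,0,0,0]]]'
python3 go.py .551 -.329 .093 .342
```

```text
t: 10.2
eef_pos: [0.5532, -0.3278, 0.0981]
tool_rot: [0.956, 1.363, -0.939]
contact_force: [0.0, -0.8, -6.2]
grip_width: 0.0467
t 10.2 pos [ 0.5532 -0.3278  0.0981] tilt 0.76 j [-0.5402  0.4971 -0.1498  0.931   0.0112  0.6789] F [ 0.0283 -0.8174 -6.2269] w 0.0467
jaw 0.3516 roll needed 0.0096 or -3.132
shift now [ 0.005  -0.0025  0.0004]
shift after roll 0.01 [ 0.005  -0.0025  0.0004]
shift after roll -3.132 [ 0.005   0.0025 -0.0004]
```

```bash
python3 -m pendant '[[[0.002,0,0,0],[0.002,0,0,0],[0,0,0,0]]]'
python3 go.py .551 -.329 .093 .342
```

```text
t: 10.5
eef_pos: [0.5536, -0.3281, 0.0944]
tool_rot: [0.956, 1.362, -0.939]
contact_force: [0.7, -0.6, -5.6]
grip_width: 0.0472
t 10.5 pos [ 0.5536 -0.3281  0.0944] tilt 0.73 j [-0.5403  0.5002 -0.1538  0.9228  0.0112  0.6789] F [ 0.6649 -0.6492 -5.5855] w 0.0472
jaw 0.3515 roll needed 0.0095 or -3.1321
shift now [ 0.0014 -0.0028  0.    ]
shift after roll 0.01 [ 0.0014 -0.0028  0.    ]
shift after roll -3.132 [ 0.0014  0.0028 -0.    ]
```

```bash
python3 -m pendant '[[[0.0015,0,0,0],[0,0,0,0]]]'; python3 -m pendant '[[[0.0015,0,0,0],[0,0,0,0]]]'
```

```text
t: 10.7
eef_pos: [0.554, -0.3283, 0.0935]
tool_rot: [0.956, 1.361, -0.938]
contact_force: [0.1, 0.5, -5.1]
grip_width: 0.047
t: 10.9
eef_pos: [0.5545, -0.3288, 0.0934]
tool_rot: [0.956, 1.359, -0.938]
contact_force: [-0.5, 0.6, -5.7]
grip_width: 0.047
```

```bash
python3 -m pendant '[[[0.003,0,0,0],[0,0,0,0]]]'; python3 -m pendant '[[[0.003,0,0,0],[0,0,0,0]]]'
```

```text
t: 11.1
eef_pos: [0.5552, -0.3299, 0.0937]
tool_rot: [0.955, 1.355, -0.939]
contact_force: [-0.4, -0.6, -4.3]
grip_width: 0.0467
t: 11.3
eef_pos: [0.556, -0.3309, 0.0934]
tool_rot: [0.954, 1.352, -0.939]
contact_force: [-0.1, -0.2, -5.9]
grip_width: 0.0472
```

```bash
python3 go.py .551 -.329 .093 .342
python3 - <<'E'
from h import *
for n in CAL: cv2.imwrite(f"pics/{n}2.png",read_camera(n)[:,:,::-1])
a=cv2.imread("pics/top2.png")[160:280,330:450];b=cv2.imread("pics/scene2.png")[190:310,85:205]
cv2.imwrite("pics/g2.png",np.hstack([cv2.resize(a,(400,400),interpolation=2),cv2.resize(b,(400,400),interpolation=2)]))
print(observe()["contact_force"],observe()["wrist_torque"])
E
```

```text
t 11.3 pos [ 0.556  -0.3309  0.0934] tilt 0.54 j [-0.541   0.4998 -0.1571  0.9099  0.0086  0.679 ] F [-0.1101 -0.2162 -5.8547] w 0.0472
jaw 0.3508 roll needed 0.0088 or -3.1328
shift now [ 0.0003 -0.004  -0.0035]
shift after roll 0.009 [ 0.0003 -0.0041 -0.0035]
shift after roll -3.133 [0.0003 0.0041 0.0035]
[-0.93379456 -1.17364389  1.93655235] [-0.05160122  0.15197512 -0.01063821]
```

View pics/g2.png

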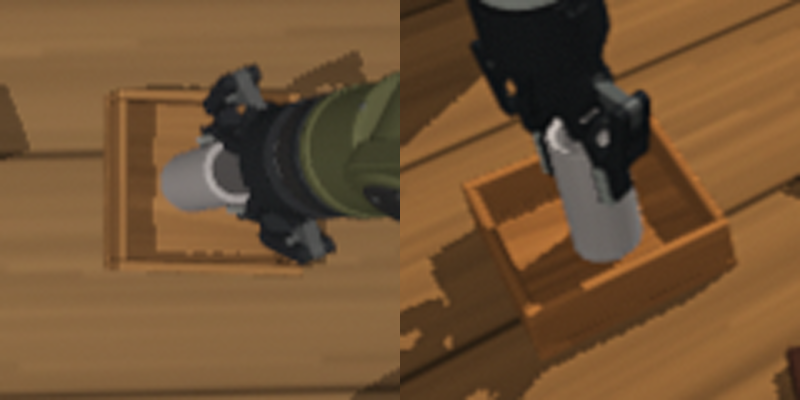

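The sleeve stands in the tray. Its lean matches the perspective of the tray's own vertical edges, so it is upright. The force has gone from −5 to +2 N and z has stopped decreasing, so it is on the floor. Release.

```bash
python3 -m pendant '[[[0,0,0,0],[0,0,0,0]]]'; python3 -m pendant '[[[0,0,0,0],[0,0,0,0],[0,0,0,0],[0,0,0,0],[0,0,0,0]]]' 0.0854
python3 go.py .551 -.329 .093 .342
```

```text
t: 11.6
eef_pos: [0.5562, -0.3312, 0.0931]
tool_rot: [0.954, 1.351, -0.939]
contact_force: [-2.0, 0.1, 0.8]
grip_width: 0.0469
t: 12.1
eef_pos: [0.5574, -0.3313, 0.093]
tool_rot: [0.954, 1.35, -0.938]
contact_force: [0.2, -0.1, -0.4]
grip_width: 0.0854
t 12.1 pos [ 0.5574 -0.3313  0.093 ] tilt 0.62 j [-0.5406  0.501  -0.156   0.9079  0.0091  0.679 ] F [ 0.1653 -0.1021 -0.4479] w 0.0854
jaw 0.3512 roll needed 0.0092 or -3.1324
shift now [-0.     -0.0052 -0.0044]
shift after roll 0.009 [-0.     -0.0053 -0.0043]
shift after roll -3.132 [-0.      0.0053  0.0043]
```

```bash
python3 -m pendant '[[[-0.01,0,0,0],[-0.02,0,0,0],[-0.03,0,0,0],[-0.03,0,0,0],[-0.03,0,0,0],[-0.03,0,0,0],[-0.01,0,0,0],[0,0,0,0]]]'
python3 go.py .505 .345 .25 2.09
python3 - <<'E'
from h import *
from plant import *
ims={}
for n in CAL:
    x=np.mean([read_camera(n).astype(float) for _ in range(4)],0); cv2.imwrite(f"pics/{n}3.png",x[:,:,::-1].astype(np.uint8))
a=cv2.resize(cv2.imread("pics/top3.png")[217:262,108:153],(400,400),interpolation=2)
b=cv2.resize(cv2.imread("pics/scene3.png")[135:175,310:350],(400,400),interpolation=2)
c=cv2.resize(cv2.imread("pics/scene3.png")[190:310,85:205],(400,200),interpolation=2)
cv2.imwrite("pics/c3.png",np.vstack([np.hstack([a,b]),np.hstack([c,c])]))
for n in CAL:
  for t in ("cell","window","frost_a","clear_a"):
    print(n,t,[(np.round(d["centre"],1),round(d["confidence"],2)) for d in spot_point(n,t)[:3]])
E
```

```text
t: 12.9
eef_pos: [0.5553, -0.3317, 0.2629]
tool_rot: [0.954, 1.349, -0.938]
contact_force: [0.7, 0.0, -0.1]
grip_width: 0.0852
t 12.9 pos [ 0.5553 -0.3317  0.2629] tilt 0.66 j [-0.5429  0.396   0.0843  1.2525  0.0094  0.6766] F [ 0.6616  0.0019 -0.1407] w 0.0852
jaw 0.3514 roll needed 1.403 or -1.7386
shift now [ 0.0155  0.1855 -0.6526]
shift after roll 1.403 [ 0.0155 -0.6125 -0.2919]
shift after roll -1.739 [0.0155 0.6125 0.2919]
top cell [(array([133.8, 238.8]), 0.81)]
top window [(array([131.1, 236.2]), 0.53)]
top frost_a [(array([135.3, 238.9]), 0.57)]
top clear_a [(array([131.7, 238.1]), 0.46), (array([137.8, 240.2]), 0.44)]
scene cell [(array([328.1, 157.6]), 0.72), (array([330.7, 159.9]), 0.71)]
scene window [(array([328.7, 155.7]), 0.81)]
scene frost_a [(array([329.4, 161.8]), 0.47), (array([328.6, 155.7]), 0.15)]
scene clear_a [(array([329.9, 160.5]), 0.61)]
```

View pics/c3.png

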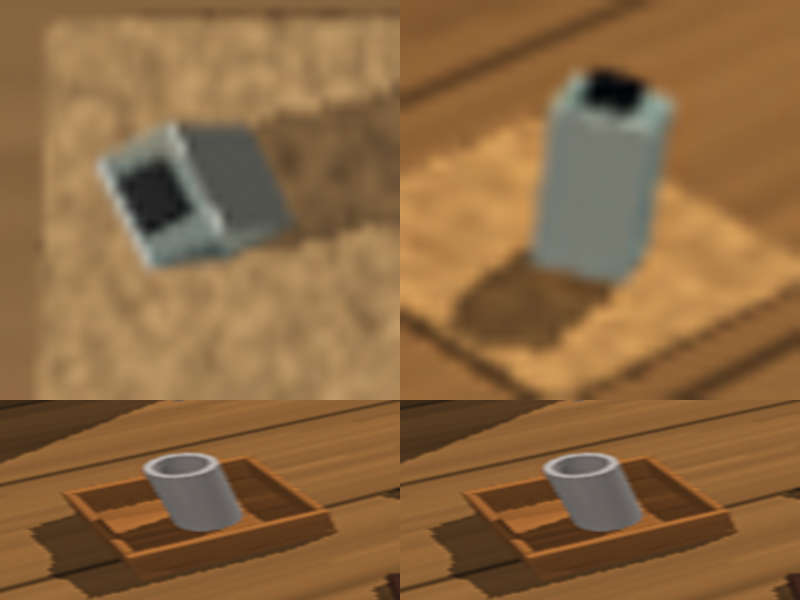

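Run:
```python
from h import *; import pickle
np.set_printoptions(precision=4,suppress=True)
# seen corners
uv=np.array([(98,160),(178,125),(230,248),(150,268)])/8.889+[108,217]-.5
W=np.array([back("top",u,.065) for u in uv])[:,:2]; print(W, W.mean(0))
for i in range(4): e=W[(i+1)%4]-W[i]; print(np.linalg.norm(e).round(4),np.degrees(np.arctan2(e[1],e[0])).round(1))
# scene: top corners crop scale 10
uv=np.array([(578,70),(672,100),(655,128),(552,105)]) # approx
uv=(uv-[400,0])/10+[310,135]-.5
V=np.array([back("scene",u,.065) for u in uv])[:,:2]; print(V,V.mean(0))
for i in range(4): e=V[(i+1)%4]-V[i]; print(np.linalg.norm(e).round(4),np.degrees(np.arctan2(e[1],e[0])).round(1))
# refit over several traces
read_camera("top"); read_camera("scene")
pf=lambda n:max(trace(n,"cell"),key=lambda d:d["confidence"])["region"]
for k in range(2):
    rg={}
    for n in CAL: read_camera(n); rg[n]=pf(n); print(n,rg[n].sum())
    for y in (.35,.5,.65,.8):
        print(y,fit(rg,M["cell"],(.505,.345,y)).x, fit({"top":rg["top"]},M["cell"],(.505,.345,y)).x)
```

```text
[[0.5158 0.3651]
 [0.525  0.3425]
 [0.4902 0.3276]
 [0.4852 0.3501]] [0.5041 0.3463]
0.0244 -67.7
0.0379 -156.8
0.0231 102.5
0.0341 26.1
[[0.4835 0.3509]
 [0.5158 0.3613]
 [0.5246 0.3434]
 [0.4942 0.3273]] [0.5045 0.3457]
0.0339 17.8
0.0199 -63.6
0.0344 -152.1
0.0259 114.4
top 282
scene 232
0.35 [0.5059 0.345  0.4282] [0.5062 0.347  0.4593]
0.5 [0.5058 0.3453 0.4538] [0.5063 0.347  0.4725]
0.65 [0.5059 0.3451 0.4282] [0.506  0.347  0.4707]
0.8 [0.506  0.3452 0.3844] [0.5062 0.347  0.4747]
top 252
scene 231
0.35 [0.5051 0.3448 0.4896] [0.506  0.3463 0.4071]
0.5 [0.5051 0.3447 0.4867] [0.5058 0.3462 0.4596]
0.65 [0.505  0.3446 0.4839] [0.5059 0.3464 0.4548]
0.8 [0.505  0.3446 0.4807] [0.5061 0.3463 0.3834]
```

The sleeve stands upright in the tray and the cell is clear to see, with stopper at about (125,239) in the top view. The corners and fits agree: cell at (0.505, 0.3455), yaw about 0.44, so the jaw angle is 2.01.

```bash
python3 -m pendant '[[[0,0,0,-0.14],[0,0,0,-0.14],[0,0,0,-0.14],[0,0,0,-0.14],[0,0,0,-0.14],[0,0,0,-0.14],[0,0,0,-0.14],[0,0,0,-0.14],[0,0,0,-0.14],[0,0,0,-0.14]]]'
python3 -m pendant '[[[0,0,0,-0.13],[0,0,0,-0.13],[0,0,0,0]]]'
python3 go.py .505 .3455 .25 2.01
```

```text
t: 15.2
eef_pos: [0.5545, -0.3312, 0.2608]
tool_rot: [-0.182, 1.554, 0.19]
contact_force: [-0.5, -0.4, -0.1]
grip_width: 0.0855
t: 15.5
eef_pos: [0.5545, -0.3312, 0.2608]
tool_rot: [-0.395, 1.525, 0.402]
contact_force: [-0.1, -0.2, 0.8]
grip_width: 0.0851
t 15.5 pos [ 0.5545 -0.3312  0.2608] tilt 0.57 j [-0.5429  0.3977  0.0819  1.2518  0.0094 -1.0519] F [-0.113  -0.1835  0.7972] w 0.0851
jaw 2.0799 roll needed 0.0699 or -3.0717
shift now [0.0147 0.615  0.2865]
shift after roll 0.07 [0.0147 0.6335 0.2428]
shift after roll -3.072 [ 0.0147 -0.6335 -0.2428]
```

```bash
python3 -m pendant '[[[0,0,0,0.07],[0,0.037,0.014,0],[0,0.037,0.014,0],[0,0.037,0.014,0],[0,0.037,0.014,0],[0,0.037,0.014,0],[0,0.037,0.014,0],[0,0.037,0.014,0],[0,0.037,0.014,0],[0,0.037,0.014,0]]]'
python3 go.py .505 .3455 .25 2.01
```

```text
t: 16.5
eef_pos: [0.5349, 0.0313, 0.2624]
tool_rot: [-0.304, 1.537, 0.308]
contact_force: [0.3, 0.5, 0.0]
grip_width: 0.0853
t 16.5 pos [0.5349 0.0313 0.2624] tilt 0.69 j [ 0.0561  0.1811 -0.2041  1.1744  0.0042 -0.334 ] F [0.3473 0.4814 0.0215] w 0.0853
jaw 1.9609 roll needed -0.0491 or 3.0925
shift now [0.0136 0.3019 0.0917]
shift after roll -0.049 [0.0136 0.2971 0.1064]
shift after roll 3.093 [ 0.0136 -0.2971 -0.1064]
```

```bash
python3 -m pendant '[[[0,0.035,0.01,0],[0,0.035,0.01,0],[0,0.035,0.011,0],[0,0.035,0.011,0],[0,0.035,0.011,0],[0,0.035,0.011,0],[0,0.03,0.01,0],[0,0.02,0.005,0],[0,0,0,0]]]'
python3 go.py .505 .3455 .15 2.01
```

```text
t: 17.4
eef_pos: [0.5092, 0.3188, 0.265]
tool_rot: [-0.281, 1.536, 0.289]
contact_force: [0.9, -0.8, 0.3]
grip_width: 0.0851
t 17.4 pos [0.5092 0.3188 0.265 ] tilt 0.95 j [ 0.5601  0.2981 -0.0483  1.2079 -0.0015  0.1959] F [ 0.9425 -0.8459  0.3134] w 0.0851
jaw 1.935 roll needed -0.075 or 3.0666
shift now [0.1151 0.0262 0.0037]
shift after roll -0.075 [0.1151 0.0259 0.0057]
shift after roll 3.067 [ 0.1151 -0.0259 -0.0057]
```

```bash
python3 -m pendant '[[[0,0.013,0.002,-0.075],[0,0.012,0.002,0],[0.02,0,0,0],[0.03,0,0,0],[0.03,0,0,0],[0.02,0,0,0],[0,0,0,0],[0,0,0,0]]]'
python3 go.py .505 .3455 .15 2.01
```

```text
t: 18.2
eef_pos: [0.5059, 0.3425, 0.1643]
tool_rot: [-0.322, 1.527, 0.327]
contact_force: [-0.3, -0.1, 0.5]
grip_width: 0.0853
t 18.2 pos [0.5059 0.3425 0.1643] tilt 1.12 j [ 0.5975  0.3681 -0.1853  0.9984 -0.0047  0.1826] F [-0.3424 -0.0587  0.4907] w 0.0853
jaw 1.9856 roll needed -0.0244 or 3.1172
shift now [0.0143 0.0032 0.0001]
shift after roll -0.024 [0.0143 0.0032 0.0002]
shift after roll 3.117 [ 0.0143 -0.0032 -0.0002]
```

```bash
python3 -m pendant '[[[0,0.003,0,-0.024],[0.012,0,0,0],[0.015,0,0,0],[0.015,0,0,0],[0.01,0,0,0],[0,0,0,0]]]'
python3 go.py .505 .3455 .057 2.01
```

```text
t: 18.8
eef_pos: [0.5093, 0.3479, 0.1153]
tool_rot: [-0.337, 1.514, 0.347]
contact_force: [0.3, 0.0, 0.1]
grip_width: 0.0856
t 18.8 pos [0.5093 0.3479 0.1153] tilt 1.69 j [ 0.6019  0.4101 -0.2438  0.8878 -0.0051  0.1642] F [0.2532 0.0198 0.0997] w 0.0856
jaw 2.0084 roll needed -0.0016 or 3.14
shift now [ 0.0581 -0.0004 -0.0066]
shift after roll -0.002 [ 0.0581 -0.0004 -0.0066]
shift after roll 3.14 [0.0581 0.0004 0.0066]
```

```bash
python3 -m pendant '[[[0,0,-0.006,0],[0,0,0,0],[0.01,0,0,0],[0.01,0,-0.001,0],[0.01,0,-0.001,0],[0,0,0,0]]]'
python3 go.py .505 .3455 .057 2.01
```

```text
t: 19.4
eef_pos: [0.5033, 0.3454, 0.0846]
tool_rot: [-0.336, 1.511, 0.347]
contact_force: [-1.2, 0.0, -0.8]
grip_width: 0.0852
t 19.4 pos [0.5033 0.3454 0.0846] tilt 1.88 j [ 0.6041  0.4265 -0.2976  0.8144 -0.0052  0.1666] F [-1.2053  0.0489 -0.8   ] w 0.0852
jaw 2.0083 roll needed -0.0017 or 3.1398
shift now [ 0.0277 -0.0006  0.0007]
shift after roll -0.002 [ 0.0277 -0.0006  0.0007]
shift after roll 3.14 [ 0.0277  0.0006 -0.0007]
```

```bash
python3 -m pendant '[[[0.01,0,0,0],[0.01,0,0,0],[0.006,0,0,0],[0,0,0,0]]]'
python3 go.py .505 .3455 .057 2.01
python3 - <<'E'
from h import *
for n in CAL: cv2.imwrite(f"pics/{n}4.png",read_camera(n)[:,:,::-1])
a=cv2.imread("pics/top4.png")[200:290,90:180];b=cv2.imread("pics/scene4.png")[120:180,300:360]
cv2.imwrite("pics/g4.png",np.hstack([cv2.resize(a,(400,400),interpolation=2),cv2.resize(b,(400,400),interpolation=2)]))
E
```

```text
t: 19.8
eef_pos: [0.5039, 0.3456, 0.0555]
tool_rot: [-0.336, 1.512, 0.347]
contact_force: [-0.1, 0.1, -0.2]
grip_width: 0.0855
t 19.8 pos [0.5039 0.3456 0.0555] tilt 1.82 j [ 0.6038  0.4592 -0.3232  0.7571 -0.0052  0.1663] F [-0.1408  0.1206 -0.2388] w 0.0855
jaw 2.0082 roll needed -0.0018 or 3.1398
shift now [-0.0015 -0.0006  0.001 ]
shift after roll -0.002 [-0.0015 -0.0006  0.001 ]
shift after roll 3.14 [-0.0015  0.0006 -0.001 ]
```

View pics/g4.png

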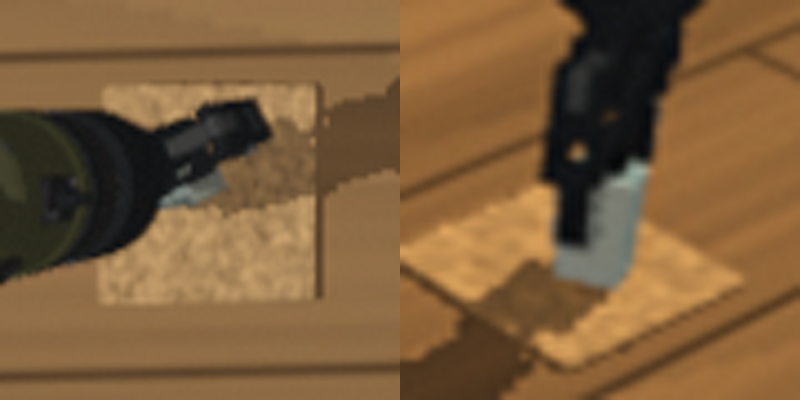

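The fingers straddle the cell. In the scene crop the near finger (about (572,240)) looks left of the face's middle, so I check whether parallax explains it.

Run:
```python
from h import *
s=observe(); A=R.from_rotvec(s["tool_rot"]).as_matrix(); p=s["eef_pos"]
f=lambda u:((u-[300,120]+.5)*400/60+[400,0]).round(0)
for o in (-.0427,-.05,-.012):
  print(o,[f(proj("scene",p+A@np.array([.012,o,w])))[0] for w in(-.011,0,.011)], "y+",f(proj("scene",p+A@np.array([.012,-o,0])))[0])
c=place(M["cell"][0],(.505,.3455,.44)); print(f(proj("scene",c)), A[:,0])
```

```text
-0.0427 [array([555., 238.]), array([577., 243.]), array([599., 249.])] y+ [631. 164.]
-0.05 [array([550., 246.]), array([572., 251.]), array([594., 256.])] y+ [635. 158.]
-0.012 [array([576., 209.]), array([597., 214.]), array([618., 219.])] y+ [612. 192.]
[[553. 273.]
 [567. 170.]
 [568. 250.]
 [582. 148.]
 [621. 291.]
 [638. 188.]
 [635. 268.]
 [652. 165.]] [ 0.02961862  0.01407416 -0.99946218]
```

Parallax explains it: the predicted pad is centred on the face (597 against 597). Close gently.

```bash
python3 -m pendant '[[[0,0,0,0],[0,0,0,0],[0,0,0,0],[0,0,0,0],[0,0,0,0],[0,0,0,0],[0,0,0,0],[0,0,0,0],[0,0,0,0],[0,0,0,0]]]' 0.01 30
python3 go.py .505 .3455 .057 2.01
```

```text
t: 20.9
eef_pos: [0.5053, 0.3466, 0.0582]
tool_rot: [-0.335, 1.509, 0.348]
contact_force: [0.1, 0.3, 0.4]
grip_width: 0.0235
t 20.9 pos [0.5053 0.3466 0.0582] tilt 2.04 j [ 0.6039  0.4563 -0.3207  0.7585 -0.0052  0.1663] F [0.1236 0.3226 0.4296] w 0.0235
jaw 2.0083 roll needed -0.0017 or 3.1399
shift now [ 0.0012 -0.0009 -0.0008]
shift after roll -0.002 [ 0.0012 -0.0009 -0.0008]
shift after roll 3.14 [0.0012 0.0009 0.0008]
```

```bash
python3 -m pendant '[[[-0.01,0,0,0],[-0.015,0,0,0],[-0.02,0,0,0],[-0.025,0,0,0],[-0.025,0,0,0],[-0.025,0,0,0],[-0.02,0,0,0],[-0.005,0,0,0],[0,0,0,0]]]'
python3 go.py .554 .004 .20 .342
```

```text
t: 21.8
eef_pos: [0.4994, 0.3435, 0.2123]
tool_rot: [-0.335, 1.51, 0.348]
contact_force: [0.7, 0.0, -1.8]
grip_width: 0.0235
t 21.8 pos [0.4994 0.3435 0.2123] tilt 1.99 j [ 0.6052  0.3171 -0.1441  1.0753 -0.0052  0.1677] F [ 0.686   0.0205 -1.7851] w 0.0235
jaw 2.0082 roll needed -1.4754 or 1.6662
shift now [ 0.0088 -0.3307 -0.0947]
shift after roll -1.475 [ 0.0088  0.0628 -0.3382]
shift after roll 1.666 [ 0.0088 -0.0628  0.3382]
```

```bash
python3 -m pendant '[[[0,0,0,-0.14],[0,0,0,-0.14],[0,0,0,-0.14],[0,0,0,-0.14],[0,0,0,-0.14],[0,0,0,-0.14],[0,0,0,-0.14],[0,0,0,-0.14],[0,0,0,-0.14],[0,0,0,-0.14]]]'
python3 go.py .554 .004 .20 .342
```

```text
t: 22.8
eef_pos: [0.4936, 0.3395, 0.1985]
tool_rot: [-1.449, 1.025, 1.431]
contact_force: [-0.9, 0.0, -1.5]
grip_width: 0.024
t 22.8 pos [0.4936 0.3395 0.1985] tilt 0.92 j [ 0.6051  0.3273 -0.1618  1.0666 -0.0051 -1.2888] F [-0.9345  0.0111 -1.5437] w 0.024
jaw -2.8185 roll needed -0.0189 or 3.1227
shift now [-0.002   0.0492 -0.3373]
shift after roll -0.019 [-0.002   0.0555 -0.3363]
shift after roll 3.123 [-0.002  -0.0555  0.3363]
```

```bash
python3 -m pendant '[[[0,0.005,-0.02,-0.019],[-0.002,0.006,-0.035,0],[0,0.006,-0.035,0],[0,0.006,-0.035,0],[0,0.006,-0.035,0],[0,0.006,-0.035,0],[0,0.006,-0.035,0],[0,0.006,-0.035,0],[0,0.004,-0.025,0],[0,0,0,0]]]'
python3 go.py .554 .004 .20 .342
```

```text
t: 23.8
eef_pos: [0.5383, 0.0377, 0.1857]
tool_rot: [-1.462, 1.026, 1.465]
contact_force: [-0.4, 0.4, -1.8]
grip_width: 0.0235
t 23.8 pos [0.5383 0.0377 0.1857] tilt 0.2 j [ 0.0707  0.243  -0.3058  1.0253 -0.0013 -1.8507] F [-0.3931  0.3725 -1.7756] w 0.0235
jaw -2.791 roll needed 0.0086 or -3.133
shift now [-0.0143 -0.0031 -0.0371]
shift after roll 0.009 [-0.0143 -0.0034 -0.0371]
shift after roll -3.133 [-0.0143  0.0034  0.0371]
```

```bash
python3 -m pendant '[[[0,-0.001,-0.018,0.008],[0,-0.002,-0.018,0],[0,0,0,0],[0,0,0,0]]]'
python3 go.py .554 .004 .114 .342
```

```text
t: 24.2
eef_pos: [0.5517, 0.0042, 0.182]
tool_rot: [-1.451, 1.033, 1.465]
contact_force: [-0.0, 0.4, -0.3]
grip_width: 0.0236
t 24.2 pos [0.5517 0.0042 0.182 ] tilt 0.53 j [ 0.0075  0.272  -0.2764  1.0316  0.0003 -1.9052] F [-0.0312  0.3975 -0.3103] w 0.0236
jaw -2.7996 roll needed -0.0 or 3.1415
shift now [ 0.068  -0.0027 -0.0012]
shift after roll -0.0 [ 0.068  -0.0027 -0.0012]
shift after roll 3.142 [0.068  0.0027 0.0012]
```

```bash
python3 -m pendant '[[[0,-0.002,0,0],[0.012,0,0,0],[0.015,0,0,0],[0.015,0,0,0],[0.012,0,0,0],[0.008,0,0,0],[0,0,0,0],[0,0,0,0]]]'
python3 go.py .554 .004 .114 .342
```

```text
t: 25.0
eef_pos: [0.5516, 0.0093, 0.1143]
tool_rot: [-1.453, 1.029, 1.471]
contact_force: [1.0, -0.8, -1.8]
grip_width: 0.024
t 25.0 pos [0.5516 0.0093 0.1143] tilt 0.64 j [ 0.0158  0.3305 -0.3638  0.8876  0.0018 -1.9028] F [ 1.0329 -0.7918 -1.7865] w 0.024
jaw -2.7937 roll needed 0.0059 or -3.1357
shift now [ 0.0003 -0.0005 -0.0058]
shift after roll 0.006 [ 0.0003 -0.0005 -0.0058]
shift after roll -3.136 [0.0003 0.0005 0.0058]
```

Near target; a small correction along the light, then a visual check.

```bash
python3 -m pendant '[[[0,0,-0.004,0.005],[0,0,0,0],[0,0,0,0],[0,0,0,0]]]'
python3 go.py .554 .004 .114 .342
python3 - <<'E'
from h import *
import pickle
out=pickle.load(open("out.pkl","rb")); s=observe(); p=s["eef_pos"]; g=out["gauge"]
A=R.from_rotvec(s["tool_rot"]).as_matrix(); jy=np.arctan2(A[1,1],A[0,1])
P=[q+[0,0,p[2]-.0532-.005] for q in M["cell"]]; pose=(p[0],p[1],jy-np.pi/2)
for n in CAL:
    im=read_camera(n); a=cv2.resize(im[:,:,::-1],None,fx=4,fy=4,interpolation=2)
    cv2.imwrite(f"pics/{n}5raw.png",a)
    for parts,q,c in((M["gauge"],g,(0,0,255)),(P,pose,(0,255,0))):
        for X in parts: cv2.polylines(a,[cv2.convexHull(((proj(n,place(X,q))+.5)*4).astype(np.int32))],True,c,1)
    L=place(np.array([[0,.075,.085],[0,-.075,.085]]),g); u=((proj(n,L)+.5)*4).astype(int); cv2.line(a,tuple(u[0].tolist()),tuple(u[1].tolist()),(0,255,255),1)
    cv2.imwrite(f"pics/{n}5.png",a)
cv2.imwrite("pics/g5.png",np.hstack([cv2.imread("pics/scene5raw.png")[560:960,840:1240],cv2.imread("pics/scene5.png")[560:960,840:1240]]))
E
```

```text
t: 25.4
eef_pos: [0.5546, 0.005, 0.1162]
tool_rot: [-1.451, 1.031, 1.464]
contact_force: [0.6, 0.8, -1.9]
grip_width: 0.0235
t 25.4 pos [0.5546 0.005  0.1162] tilt 0.45 j [ 0.0082  0.3312 -0.3579  0.8895  0.0016 -1.9048] F [ 0.5513  0.7657 -1.8733] w 0.0235
jaw -2.7994 roll needed 0.0002 or -3.1414
shift now [ 0.0022  0.0009 -0.0008]
shift after roll 0.0 [ 0.0022  0.0009 -0.0008]
shift after roll -3.141 [ 0.0022 -0.0009  0.0008]
```

View pics/g5.png

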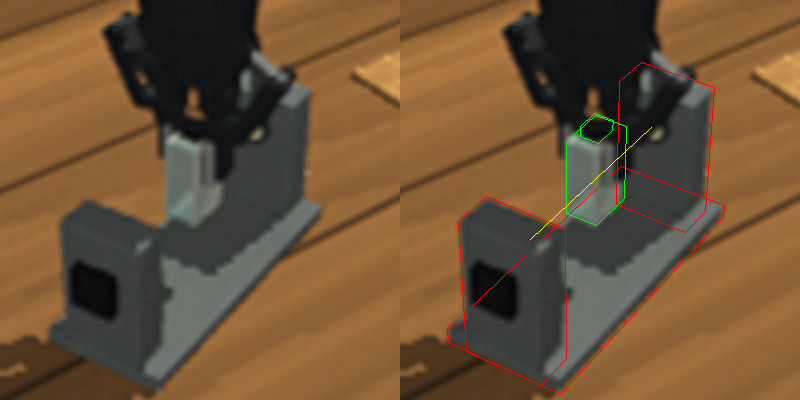

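The scene view shows the cell upright in the fingers between the lenses. Its outline falls on the predicted one at about (595,170), with the light path through its lower half and clear of the bed. The margins are good, so I hand in.

```bash
python3 -c "
from plant import *
s=observe(); print(s['t'],s['eef_pos'],s['grip_width'],abs(s['joint_velocities']).max()); print(sign_off())"
```

```text
25.5 [0.55455023 0.00510442 0.11613347] 0.023266912124163895 0.004645857031515369
the job is handed in; nothing more can be done
None
```

I handed the job in at t = 25.5 s with the cell still held motionless in the light path; sign-off gives no verdict.

- **Sleeve:** I lifted it out of the gauge, set it down softly in the tray about 3–5 mm from the centre and let go. A picture taken after release showed it standing upright.
- **Cell:** I gripped it by the frosted faces at 30 N; the jaws stopped at 23.5 mm against a nominal 24 mm. I lifted it, turned it and put it midway between the lenses.

**Last checks**
- The tool was about 1 mm from the gauge's fitted centre, and its yaw was within 0.001 rad of square.
- The window came out about 2 mm above the light path. This assumes the cell did not slip in the grip.
- Tool tilt was 0.45°, but it was about 2° when I gripped the cell, so the cell may lean by 1–3° (7° is allowed).
- The outline predicted for the cell matched the last scene picture.

**Odd or not checked**
- **Force at the tray:** the reading stayed near −5 N for several steps after the height stopped changing, then went to about +2 N. I took the sleeve to be standing only after that.
- **Bystanders:** the arm never worked near the ring, jar or fork, but I did not measure them again at the end.
- **Top camera:** I did not view its last picture.

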